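Check that two brake levers stop short of the grip

TASK

Check the brake levers of the two chair handles on the counter: with the outside of the fingers, push the red lever from its front in towards the grip until it stops, hold it against its stop for a good second and let it spring all the way back; then push the blue lever in to its stop the same way and finish while still holding it there, so that I can read the gap. Only push: do not grasp a lever, reach behind it or touch the grip, do not force the levers or press both at once, and leave the other things on the counter where they are.

Things in the scene. Friction and masses are not known exactly. Their poses are not given: they have to be found in the camera images.
- red_stand: Bench stand fixed to the counter, with the red-levered chair handle; on either side, turned up to 0.3 rad. Base plate 140 x 180 x 14 mm, origin at the centre of its underside, z up. In its frame a post with clamp head (50 x 32 mm, top at 190 mm) stands at y = +86 mm; from it a bar runs to -y over x = 0 at 170 mm height, the lever on its -x side (towards the robot).
- red_grip (a point): The grip (bar) of the red handle: black rubber cylinder 115 mm long, 30 to 36 mm thick, with a red end band. Origin in its middle on its axis, 170 mm above the counter; y along its axis, -x towards the lever. Not to be touched (in any rules: red_stand_c7).
- red_press (a point): red lever blade, upright face 18 mm high, 8 mm thick plus a black strip on its back (not to be touched). Origin = press point on the FRONT face (away from the grip), mid height, 170 mm up, 32 mm from the tip (-y). x points into the face, the way to push; y along the blade to the pivot, whose upright axis is 6 mm along x and 90 mm along +y from here. At rest it splays 0.42 rad from the grip's line.
- red_lever (a joint): Angle of the red lever (rad) about its upright pivot: 0 at rest, grows as it is pressed in (counter-clockwise from above), hard stop at 0.34, where about 24 mm of air is left between lever tip and grip. The spring takes about 3.5 N at the press point to start, 9 N at the stop, and returns it to 0 when let go. In any rules red_lever_c1 is the blade, red_lever_c2 the black strip on its back.
- blue_stand: Bench stand fixed to the counter, with the blue-levered chair handle; on either side, turned up to 0.3 rad. Base plate 140 x 180 x 14 mm, origin at the centre of its underside, z up. In its frame a post with clamp head (50 x 32 mm, top at 190 mm) stands at y = +86 mm; from it a bar runs to -y over x = 0 at 170 mm height, the lever on its -x side (towards the robot).
- blue_grip (a point): The grip (bar) of the blue handle: black rubber cylinder 115 mm long, 30 to 36 mm thick, with a blue end band. Origin in its middle on its axis, 170 mm above the counter; y along its axis, -x towards the lever. Not to be touched (in any rules: blue_stand_c7).
- blue_press (a point): blue lever blade, upright face 18 mm high, 8 mm thick plus a black strip on its back (not to be touched). Origin = press point on the FRONT face (away from the grip), mid height, 170 mm up, 32 mm from the tip (-y). x points into the face, the way to push; y along the blade to the pivot, whose upright axis is 6 mm along x and 90 mm along +y from here. At rest it splays 0.42 rad from the grip's line.
- blue_lever (a joint): Angle of the blue lever (rad) about its upright pivot: 0 at rest, grows as it is pressed in (counter-clockwise from above), hard stop at 0.24, where about 36 mm of air is left between lever tip and grip. The spring takes about 3.5 N at the press point to start, 7 N at the stop, and returns it to 0 when let go. In any rules blue_lever_c1 is the blade, blue_lever_c2 the black strip on its back.
- clamp_a: Red plastic slide clamp, flat slotted plate 70 x 28 x 6 mm, loose; origin at the centre of its underside. Lies on the red stand's base plate. Leave alone.
- clamp_b: Red plastic slide clamp, flat slotted plate 70 x 28 x 6 mm, loose; origin at the centre of its underside. Lies on the blue stand's base plate. Leave alone.
- clamp_c: Red plastic slide clamp, flat slotted plate 70 x 28 x 6 mm, loose; origin at the centre of its underside. Lies on the counter on the robot's side of the stands. Leave alone.
- gallipot: Squat stainless bowl with rolled rim, 80 mm across, 48 mm high, loose, on the robot's side of the stands; origin at the centre of its underside. Leave alone.
- pill_cups: Stack of translucent blue pill cups, 54 mm across, 87 mm high, loose, between the two stands; origin at the centre of its underside. Leave alone.
- clipboard: Aluminium clipboard frame 225 x 315 mm, 13 mm high at its clip, lying loose on the left of the counter; origin at the centre of its underside. Leave alone.
- spray_can: Blue bottle 54 mm across, 130 mm high, loose, on the right of the counter; origin at the centre of its underside. Leave alone.
There are look-alikes about, which are no part of the job. Leave any orange look-alike of the blue_stand alone.

How it is judged:
By the outcome, as a careful person would: the job done as asked, in the order asked, and still so for the second after the job is handed in, while the arm keeps its last pose, push and grip.
It also fails if it takes over 48 s, if anything falls off the work surface, if the arm or the gripper's body presses on something with over 40 N, if the wrist force passes 120 N, or if a joint passes its speed limit or range.

ROBOT

A 6-joint arm with a two-finger parallel gripper is mounted at the origin on the work surface. World frame = base frame: x ahead of the robot, y to its left, z up, the work surface at z = 0. Lengths are in mm, angles in rad, forces in N, time in s.
With the tool pointing down it reaches from about 300 to 875 mm from the base axis. Payload 6.4 kg.
Tool frame: the origin (TCP) lies on the centre line of the jaws, within the pads' length; the fingertips stand manip.tips_ahead ahead of it and the grasp point (between the pads) is the TCP (manip.tips_ahead is the distance from the TCP to the fingertips, in mm); z points along the fingers, y is the line along which they close (so a half turn about z gives the same grasp; the last joint's range is limited). The gripper opens to 85 mm and grips with 20 to 120 N. Pads are 22 mm wide; open, the fingers measure 114 mm over their backs; the gripper's body (76 mm by 85 mm) begins 54 mm behind the grasp point. The pads swing forward as they close: fully open they stand 13 mm farther back than shut.
Start: joints at [-0.206, 0.181, 1.607, -0, 1.354, -0.206], TCP at [575.014, 0.015, 250.288] pointing down, gripper open.
Joint ranges: [-2.99, 2.99], [-0.89, 2.07], [0.3, 2.58], [-1.14, 4.28], [0, 2.63], [-3.12, 3.12]. Speed limits (rad/s): [2.57, 2.57, 3.01, 3.14, 3.14, 3.14].

INTERFACE

Orientations are given as a 3x3 rotation matrix whose columns are the frame's x, y, z axes.
In Python, from rig import status, read_camera, order, manip gives the robot as it stands.
- The arm moves only by the tool jog_arm, never from a script. Its argument "motion" is a list of rows, each an object of numbers: "dx", "dy", "dz": the shift along the tool's x, y, z each as a share of 6 cm, from -1 to 1; "roll": the turn about the tool's z as a share of 10 degrees, from -1 to 1. In form: [{"dx": .., "dy": .., "dz": .., "roll": ..}, ...]. A call has 1 to 20 rows; each row shifts and turns the commanded pose from where the row before left it, along the tool's axes as they then stand; what a row does not reach is not made up. A row lasts 1/8 s, in which the tool goes at most 62.5 mm and 10.7 degrees, less where a joint would pass 70% of its speed; a pose out of reach is approached as far as the arm can. A call with a number of a shift or a turn outside -1 to 1 is refused whole. A call with a gripper value outside its range is refused whole. "jaw" is the opening, from 0 (shut) to 1 (fully open), set as the call begins (left out, the last holds). The fingers move at their own pace and stop on an object; the grip force is fixed at half the most. Time passes only in rows, so rows that do not move let the fingers close. It gives the time, the measured TCP pose, the force, the opening and the grip force at its end, in the units of the state.
- status.sense(): the state, without advancing time (a new reading comes with each control period).
- read_camera(name): name is "scene" or "side" or "wrist"; returns a dict with "frame" (384x512x3 uint8, red, green, blue), "fx", "fy", "cx", "cy" (pixels), "dist" ([k1, k2, p1, p2, k3] as OpenCV has them; the pictures are not rectified), "rvec" (rotation vector, rad) and "tvec" (3), from world to camera coordinates, as OpenCV has them. Camera axes: x right, y down, z forward; pixel columns grow to the right and rows downward; lengths in mm; the calibration is good to about 2 mm. A picture is of the moment at which its call begins. There is no depth.
- order.finish_job(): hands the job in; it is judged then, once.
The state is a dict: "time": time; "joint_positions": joint angles; "joint_vel": joint speeds; "tau": joint torques, N m; "tool_pos": TCP position; "tcp_rot": TCP orientation; "contact_force": force on the tool from outside, world axes, zero at the start; "torque": the same for the moment, N m; "finger_gap": finger opening in mm; "finger_force": force on a finger pad.
Only numpy, scipy, OpenCV 4.12 (cv2) and the standard library are available. Lean on these libraries where they do the work, as an engineer would, in place of code of your own. Each camera call takes 0.05 s, during which the arm holds its last target. There are 200 camera calls.

## Working session

There is one attempt and no reset: what is moved stays moved. The work goes in short steps, Python scripts to look and compute and a tool call to move; the robot and the scene stay as the last step left them, time stands still between calls to the robot, and variables do not carry over. Pictures are saved under pics/ and viewed, at most 10 in all, crops included, and the job is handed in when it is done.

Besides the shell and the picture viewer there is one more tool, called after "Call:" as a command line: name --argument value ..., lists and objects as JSON in quotes. jog_arm: Moves the arm, as the interface text tells. Shift numbers are shares of 6 cm and turn numbers shares of 10 degrees, none past 1 either way. Its arguments: {"type":"object","properties":{"motion":{"type":"array","items":{"type":"object","properties":{"dx":{"type":"number","minimum":-1,"maximum":1},"dy":{"type":"number","minimum":-1,"maximum":1},"dz":{"type":"number","minimum":-1,"maximum":1},"roll":{"type":"number","minimum":-1,"maximum":1}}}},"jaw":{"type":"number"}},"required":["motion"]}

```bash
ls; mkdir -p pics
python3 - <<'E'
from rig import status, read_camera, manip
import cv2,numpy as np
s=status.sense(); print(s['time'],s['tool_pos'],np.round(s['tcp_rot'],3),s['finger_gap'],manip.tips_ahead,s['contact_force'])
ims=[]
for n in ['scene','side']:
    c=read_camera(n); np.save(f'pics/{n}.npy',c,allow_pickle=True)
    cv2.imwrite(f'pics/{n}0.png',cv2.resize(c['frame'][:,:,::-1],(800,600),interpolation=cv2.INTER_CUBIC))
    R=cv2.Rodrigues(np.array(c['rvec']))[0]; print(n,c['fx'],c['cx'],c['cy'],c['dist'],(-R.T@np.array(c['tvec']).ravel()).round(0),R.round(2).tolist())
E
```

```text
pics
0.0 [5.74487645e+02 1.21699083e-01 2.49393244e+02] [[-0.     1.    -0.002]
 [ 1.     0.     0.   ]
 [ 0.    -0.002 -1.   ]] 85.43355010771353 19.0 [-0.38497717  0.41447757 -0.47655847]
scene 472.9369628150097 255.8716488780295 194.734745744742 [0.06617159 0.         0.         0.         0.        ] [1097.  507. 1352.] [[-0.61, 0.8, -0.0], [0.67, 0.5, -0.55], [-0.44, -0.34, -0.84]]
side 423.65754312880637 252.14920758689743 196.68559915166279 [-0.12856904  0.          0.          0.          0.        ] [   93. -1255.   948.] [[0.96, -0.28, -0.01], [-0.16, -0.5, -0.85], [0.23, 0.82, -0.53]]
```

View pics/scene0.png

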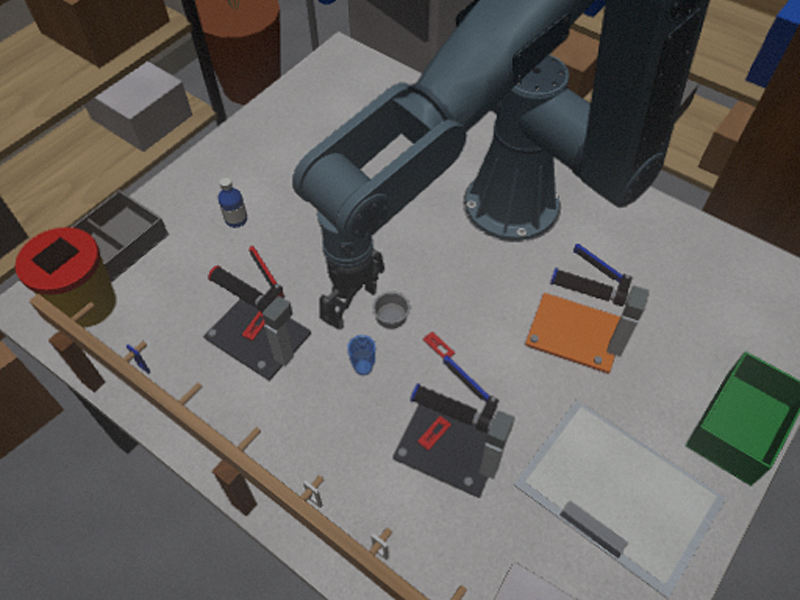

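View pics/side0.png

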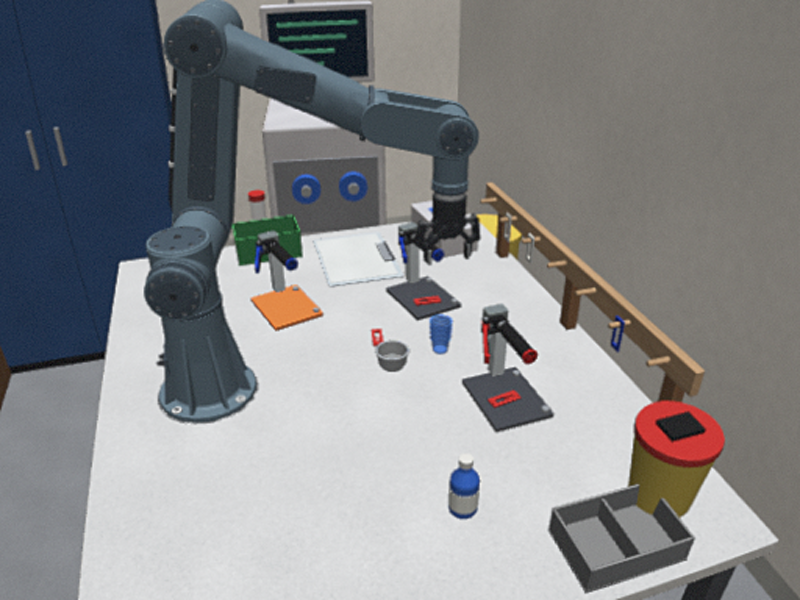

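The scene picture shows the red handle at about (255,295) and the blue handle on a dark base at about (455,410). The orange look-alike is at (585,300). The side picture agrees: red stand at (505,370), blue stand behind it at (420,270). Next I measure the blades and base plates.

```bash
cat > h.py <<'E'
import cv2,numpy as np
def load(n): return np.load(f'pics/{n}.npy',allow_pickle=True).item()
def cast(c,px,z):
    K=np.array([[c['fx'],0,c['cx']],[0,c['fy'],c['cy']],[0,0,1]])
    u=cv2.undistortPoints(np.float64(px).reshape(-1,1,2),K,np.float64(c['dist'])).reshape(-1,2)
    R=cv2.Rodrigues(np.float64(c['rvec']))[0];o=-R.T@np.float64(c['tvec']).ravel()
    d=np.c_[u,np.ones(len(u))]@R
    return o+d*((z-o[2])/d[:,2])[:,None]
def proj(c,P):
    K=np.array([[c['fx'],0,c['cx']],[0,c['fy'],c['cy']],[0,0,1]])
    return cv2.projectPoints(np.float64(P).reshape(-1,1,3),np.float64(c['rvec']),np.float64(c['tvec']),K,np.float64(c['dist']))[0].reshape(-1,2)
def blobs(c,col,box):  # box in full-size pixels
    h=cv2.cvtColor(c['frame'],cv2.COLOR_RGB2HSV).astype(int);H,S,V=h[...,0],h[...,1],h[...,2]
    m={'red':((H<8)|(H>172))&(S>130)&(V>60),'blue':(H>105)&(H<128)&(S>130)&(V>50),'dark':(S<70)&(V<75)&(V>35)}[col]
    k=np.zeros_like(m);x0,y0,x1,y1=box;k[y0:y1,x0:x1]=1
    n,l,st,ce=cv2.connectedComponentsWithStats((m&k).astype(np.uint8),connectivity=8)
    return [(st[i],ce[i],np.argwhere(l==i)[:,::-1]) for i in range(1,n) if st[i][4]>5]
E
python3 - <<'E'
from h import *
c=load('scene')
for col,box in [('red',(125,150,200,225)),('blue',(255,220,325,275))]:
    for st,ce,p in blobs(c,col,box):
        r=cv2.minAreaRect(p.astype(np.float32)); print(col,st,ce.round(1),[round(v,1) for v in r[1]])
        if max(r[1])>20:
            w=cast(c,p,179.); m=w.mean(0); d=np.linalg.svd(w-m)[2][0]; t=(w-m)@d
            print('  z179 mean',m.round(1),'dir',d.round(3),'ang',np.arctan2(d[1],d[0]).round(3),'ends',(m+d*t.min()).round(1),(m+d*t.max()).round(1))
        else: print('  at170',cast(c,[ce],170.).round(1))
for box in [(125,180,205,250),(245,245,335,320)]:
    for st,ce,p in blobs(c,'dark',box):
        if st[4]<300: continue
        q=cv2.convexHull(p.astype(np.float32)); a=cv2.approxPolyDP(q,4,True).reshape(-1,2)
        print('plate',st,a.tolist(),cast(c,a,14.).round(0).tolist())
im=[]
for b in [(120,140,210,245),(245,215,345,325)]:
    im.append(cv2.resize(c['frame'][b[1]:b[3],b[0]:b[2],::-1],(400,440 if 0 else 440),interpolation=cv2.INTER_CUBIC))
cv2.imwrite('pics/crop1.png',np.hstack(im))
E
```

```text
red [160 158  17  24  66] [168.  169.5] [28.0, 2.8]
  z179 mean [ 575.1 -235.9  179. ] dir [0.363 0.932 0.   ] ang 1.199 ends [ 555.7 -285.5  179. ] [ 593.9 -187.6  179. ]
red [134 170   6   8  13] [135.8 172.8] [2.1, 8.6]
  at170 [[ 640.  -311.6  170. ]]
red [155 199  15  19 112] [162.  209.3] [7.8, 18.8]
  at170 [[ 688.1 -156.2  170. ]]
blue [284 228  29  28  82] [298.4 241. ] [37.5, 2.4]
  z179 mean [537.6 223.4 179. ] dir [-0.194 -0.981 -0.   ] ang -1.766 ends [548.  276.2 179. ] [527.  169.9 179. ]
blue [264 246   4   9  14] [265.3 249.9] [1.3, 8.5]
  at170 [[611.7 164.  170. ]]
plate [ 131  180   50   63 1447] [[173.0, 242.0], [131.0, 216.0], [137.0, 180.0], [180.0, 184.0], [180.0, 234.0]] [[702.0, -132.0, 14.0], [714.0, -307.0, 14.0], [599.0, -394.0, 14.0], [522.0, -265.0, 14.0], [667.0, -133.0, 14.0]]
plate [163 194  36  40 498] [[198.0, 212.0], [182.0, 233.0], [163.0, 207.0], [185.0, 194.0]] [[570.0, -142.0, 14.0], [660.0, -131.0, 14.0], [625.0, -247.0, 14.0], [543.0, -224.0, 14.0]]
plate [ 252  248   72   70 2562] [[318.0, 256.0], [323.0, 282.0], [306.0, 317.0], [252.0, 293.0], [268.0, 248.0]] [[465.0, 262.0, 14.0], [529.0, 321.0, 14.0], [649.0, 340.0, 14.0], [685.0, 172.0, 14.0], [537.0, 122.0, 14.0]]
```

View pics/crop1.png

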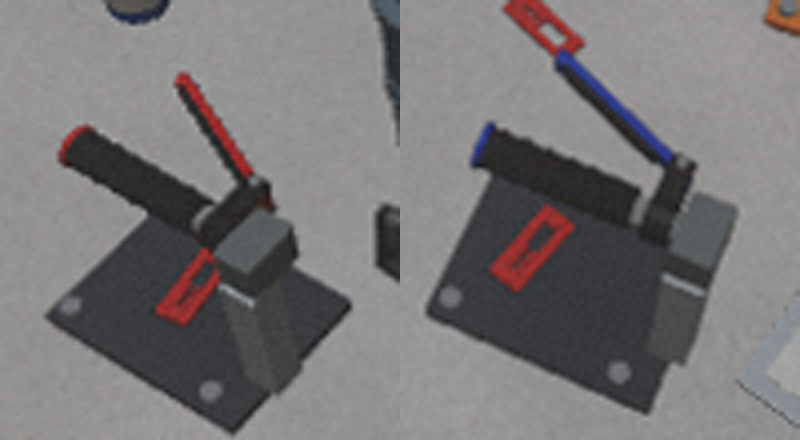

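The crop shows both blade tops clearly: red from crop (183,78) to (250,180), blue from (560,60) to (670,160), with the black strips on the sides facing the camera. I check this against the side view.

```bash
cat > geo.py <<'E'
import numpy as np
L={'red':(np.array([563.6,-254.2]),1.199-np.pi/2),'blue':(np.array([529.3,202.1]),1.376-np.pi/2)}
def frame(n):
    p,a=L[n]; return p,np.array([np.cos(a),np.sin(a)]),np.array([-np.sin(a),np.cos(a)])
E
python3 - <<'E'
from h import *; from geo import *
c=load('side')
for n,box in [('red',(300,190,350,250)),('blue',(250,140,285,175))]:
    p,x,y=frame(n)
    for st,ce,q in blobs(c,n,box): print(n,st,ce.round(1),'tl/br',q.min(0),q.max(0))
    P=[[*(p+y*t),z] for t in(-32,70) for z in(161,179)]+[[*(p+x*8-y*32),z] for z in (161,179)]
    print(proj(c,P).round(1).tolist())
    piv=p+6*x+90*y
    th=L[n][1]+.42; print('pivot',piv.round(1),'yaw',round(th,3),'blade mid',(p+20*y).round(1))
im=c['frame'][130:250,240:360,::-1]; cv2.imwrite('pics/crop2.png',cv2.resize(im,(600,600),interpolation=cv2.INTER_CUBIC))
E
```

```text
red [309 207   5  25  69] [310.7 218.1] tl/br [309 207] [313 231]
red [334 223   9   9  57] [338.  227.2] tl/br [334 223] [342 231]
[[309.7, 232.1], [310.0, 227.4], [308.9, 213.8], [309.2, 209.2], [312.2, 232.2], [312.6, 227.5]]
pivot [ 601.9 -172.5] yaw 0.048 blade mid [ 570.9 -235.6]
blue [256 151   5  17  38] [257.6 158. ] tl/br [256 151] [260 167]
blue [276 159   8   8  40] [279.7 162.4] tl/br [276 159] [283 166]
[[258.2, 168.1], [258.2, 164.0], [255.8, 156.7], [255.7, 152.8], [260.3, 168.0], [260.2, 163.9]]
pivot [552.6 289.2] yaw 0.225 blade mid [533.2 221.7]
```

View pics/crop2.png

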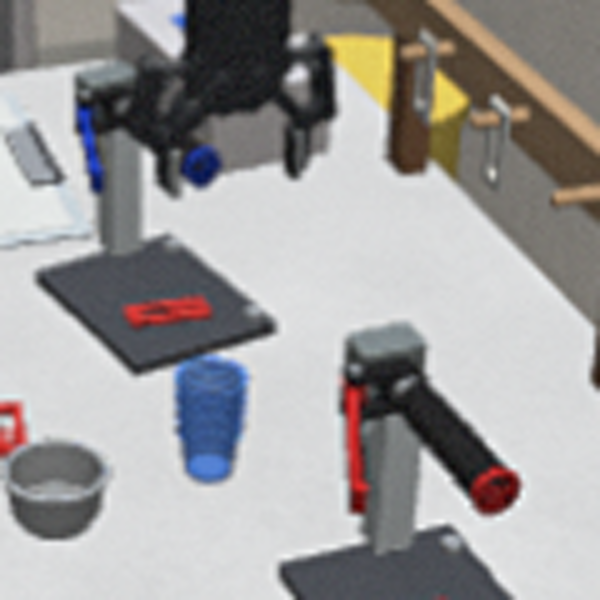

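Call:
jog_arm --motion '[{"dx": 0, "dy": 0, "dz": 0, "roll": 0}]' --jaw 0

```text
time: 0.22
tool_pos: [574.7, 0.1, 249.8]
tcp_rot: [[-0.0, 1.0, -0.001], [1.0, 0.0, 0.0], [0.0, -0.001, -1.0]]
contact_force: [0.0, 0.8, -0.6]
finger_gap: 69.8
finger_force: 0.0
```

The predicted blade outlines fall within about 1-2 px (roughly 3 mm) of the side-view masks. I move in front of the red lever at height with the jaws shutting.

Call:
jog_arm --motion '[{"dx": -0.3, "dy": -0.1}, {"dx": -0.55, "dy": -0.15}, {"dx": -0.55, "dy": -0.15}, {"dx": -0.55, "dy": -0.15}, {"dx": -0.55, "dy": -0.15}, {"dx": -0.55, "dy": -0.15}, {"dx": -0.55, "dy": -0.15}, {"dx": -0.4, "dy": -0.08}, {"dx": -0.25}, {}, {}]' --jaw 0

```text
validation failed for argument at $.mo...
```

Call:
jog_arm --motion '[{"dx": -0.3, "dy": -0.1, "dz": 0, "roll": 0}, {"dx": -0.55, "dy": -0.15, "dz": 0, "roll": 0}, {"dx": -0.55, "dy": -0.15, "dz": 0, "roll": 0}, {"dx": -0.55, "dy": -0.15, "dz": 0, "roll": 0}, {"dx": -0.55, "dy": -0.15, "dz": 0, "roll": 0}, {"dx": -0.55, "dy": -0.15, "dz": 0, "roll": 0}, {"dx": -0.55, "dy": -0.15, "dz": 0, "roll": 0}, {"dx": -0.4, "dy": -0.08, "dz": 0, "roll": 0}, {"dx": -0.25, "dy": 0, "dz": 0, "roll": 0}, {"dx": 0, "dy": 0, "dz": 0, "roll": 0}, {"dx": 0, "dy": 0, "dz": 0, "roll": 0}]' --jaw 0

```text
time: 1.6
tool_pos: [510.2, -254.4, 250.2]
tcp_rot: [[-0.0, 1.0, -0.0], [1.0, 0.0, 0.001], [0.001, -0.0, -1.0]]
contact_force: [0.1, 0.4, -0.3]
finger_gap: 0.1
finger_force: 0.0
```

Call:
jog_arm --motion '[{"dx": 0, "dy": 0, "dz": 0.3, "roll": 0}, {"dx": 0, "dy": 0, "dz": 0.5, "roll": 0}, {"dx": 0, "dy": 0, "dz": 0.35, "roll": 0}, {"dx": 0, "dy": 0, "dz": 0.18, "roll": 0}, {"dx": 0, "dy": 0.15, "dz": 0, "roll": 0}, {"dx": 0, "dy": 0.15, "dz": 0, "roll": 0}, {"dx": 0, "dy": 0, "dz": 0, "roll": 0}, {"dx": 0, "dy": 0, "dz": 0, "roll": 0}]'

```text
time: 2.6
tool_pos: [528.5, -255.1, 171.0]
tcp_rot: [[-0.0, 1.0, 0.001], [1.0, 0.0, -0.001], [-0.001, 0.001, -1.0]]
contact_force: [-1.1, -0.3, -0.1]
finger_gap: -0.3
finger_force: 0.0
```

Run:
```python
from rig import status, read_camera
import cv2
c=read_camera('scene')['frame'][120:245,110:235,::-1]; d=read_camera('side')['frame'][150:260,250:360,::-1]
import numpy as np
cv2.imwrite('pics/a.png',np.hstack([cv2.resize(i,(400,400),interpolation=cv2.INTER_CUBIC) for i in (c,d)]))
s=status.sense();print(s['time'],s['tool_pos'],s['contact_force'])
```

```text
2.7 [ 528.21974905 -255.01844425  170.7681486 ] [-1.06242774 -0.14523444 -0.65859239]
```

View pics/a.png

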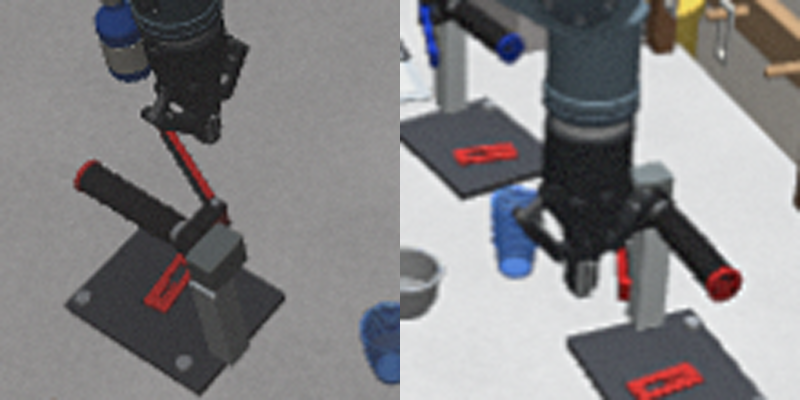

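The left crop shows the shut fingers at (185,125), in front of the red blade near its tip and clear of the grip. In the right crop the fingertip is at (583,290), with the knuckles well above the grip. Now I approach for contact.

Call:
jog_arm --motion '[{"dx": 0, "dy": 0.1, "dz": -0.05, "roll": 0}, {"dx": 0, "dy": 0.1, "dz": 0, "roll": 0}, {"dx": 0, "dy": 0.05, "dz": 0, "roll": 0}, {"dx": 0, "dy": 0, "dz": 0, "roll": 0}]'

```text
time: 3.2
tool_pos: [543.4, -254.9, 173.3]
tcp_rot: [[-0.0, 1.0, -0.0], [1.0, 0.0, 0.0], [0.0, -0.0, -1.0]]
contact_force: [-0.2, -0.0, -0.2]
finger_gap: -0.0
finger_force: 0.0
```

Call:
jog_arm --motion '[{"dx": 0, "dy": 0.05, "dz": 0, "roll": 0}, {"dx": 0, "dy": 0.05, "dz": 0, "roll": 0}, {"dx": 0, "dy": 0, "dz": 0, "roll": 0}]'

```text
time: 3.58
tool_pos: [548.6, -255.1, 173.1]
tcp_rot: [[0.0, 1.0, -0.002], [1.0, -0.0, 0.0], [0.0, -0.002, -1.0]]
contact_force: [-5.0, -1.1, 0.4]
finger_gap: 0.2
finger_force: 1.8
```

Call:
jog_arm --motion '[{"dx": 0, "dy": 0.05, "dz": 0, "roll": 0}, {"dx": 0, "dy": 0.05, "dz": 0, "roll": 0}, {"dx": 0, "dy": 0, "dz": 0, "roll": 0}]'

```text
time: 3.95
tool_pos: [554.5, -255.2, 173.0]
tcp_rot: [[0.0, 1.0, -0.002], [1.0, -0.0, 0.0], [0.0, -0.002, -1.0]]
contact_force: [-5.2, -1.9, -0.2]
finger_gap: 0.2
finger_force: 2.4
```

Call:
jog_arm --motion '[{"dx": -0.02, "dy": 0.06, "dz": 0, "roll": 0}, {"dx": -0.02, "dy": 0.06, "dz": 0, "roll": 0}, {"dx": -0.02, "dy": 0.06, "dz": 0, "roll": 0}, {"dx": 0, "dy": 0, "dz": 0, "roll": 0}]'

```text
time: 4.45
tool_pos: [565.0, -258.5, 173.0]
tcp_rot: [[0.0, 1.0, -0.003], [1.0, -0.0, 0.001], [0.001, -0.003, -1.0]]
contact_force: [-6.6, -0.7, -0.1]
finger_gap: -0.1
finger_force: 3.3
```

Call:
jog_arm --motion '[{"dx": -0.02, "dy": 0.06, "dz": 0, "roll": 0}, {"dx": -0.02, "dy": 0.05, "dz": 0, "roll": 0}, {"dx": 0, "dy": 0, "dz": 0, "roll": 0}]'

```text
time: 4.82
tool_pos: [571.5, -259.8, 172.9]
tcp_rot: [[-0.0, 1.0, -0.003], [1.0, 0.0, 0.003], [0.003, -0.003, -1.0]]
contact_force: [-8.0, 3.2, 2.6]
finger_gap: -0.2
finger_force: 3.8
```

Call:
jog_arm --motion '[{"dx": -0.01, "dy": 0.03, "dz": 0, "roll": 0}, {"dx": 0, "dy": 0, "dz": 0, "roll": 0}]'

```text
time: 5.08
tool_pos: [573.2, -260.1, 172.9]
tcp_rot: [[-0.0, 1.0, -0.003], [1.0, 0.0, 0.003], [0.003, -0.003, -1.0]]
contact_force: [-7.6, 4.3, 2.6]
finger_gap: -0.2
finger_force: 4.0
```

Call:
jog_arm --motion '[{"dx": 0, "dy": 0.03, "dz": 0, "roll": 0}, {"dx": 0, "dy": 0, "dz": 0, "roll": 0}]'

```text
time: 5.32
tool_pos: [574.9, -260.3, 172.9]
tcp_rot: [[-0.0, 1.0, -0.004], [1.0, 0.0, 0.003], [0.003, -0.004, -1.0]]
contact_force: [-8.4, 3.6, 2.6]
finger_gap: -0.5
finger_force: 4.2
```

Run:
```python
from rig import status, read_camera
import cv2
import numpy as np
c=read_camera('scene'); np.save('pics/scene_r.npy',c,allow_pickle=True)
d=read_camera('side')['frame'][170:240,280:350,::-1]; c=c['frame'][140:220,120:200,::-1]
cv2.imwrite('pics/b.png',np.hstack([cv2.resize(i,(400,400),interpolation=cv2.INTER_CUBIC) for i in (c,d)]))
s=status.sense();print(s['time'],s['tool_pos'],s['contact_force'],s['torque'])
```

```text
5.425 [ 574.89662077 -260.30838511  172.94159056] [-7.50381044  3.21811726  3.98224676] [ 0.49610978  1.19172093 -0.01618515]
```

View pics/b.png

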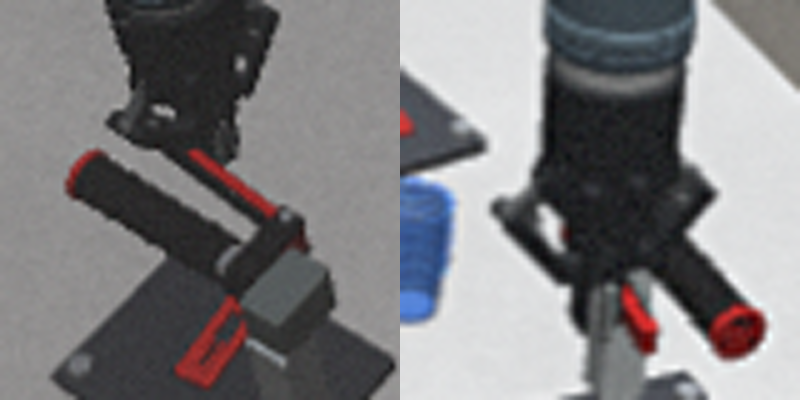

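The left crop shows the lever nearly parallel to the grip, with the finger in front of it and air between lever and grip. The right crop shows the fingertip at (583,325) in front of the blade at (640,320). I measure the lever angle and step on until the force rises.

```bash
cat > ang.py <<'E'
from h import *
def ang(c,col,box,rest):
    for st,ce,p in blobs(c,col,box):
        r=cv2.minAreaRect(p.astype(np.float32))
        if max(r[1])>12 and min(r[1])<6:
            w=cast(c,p,179.);m=w.mean(0);d=np.linalg.svd(w-m)[2][0];d*=np.sign(d[1])
            print(col,'n',len(p),'lever angle',round(np.arctan2(d[1],d[0])-rest,3),'mean',m.round(1))
E
python3 -c "
from ang import *
ang(load('scene_r'),'red',(145,150,200,192),1.199)"
```

```text
red n 45 lever angle 0.301 mean [ 597.  -224.7  179. ]
```

Call:
jog_arm --motion '[{"dx": 0, "dy": 0.03, "dz": 0, "roll": 0}, {"dx": 0, "dy": 0, "dz": 0, "roll": 0}]'

```text
time: 5.68
tool_pos: [576.5, -260.5, 172.9]
tcp_rot: [[-0.0, 1.0, -0.004], [1.0, 0.0, 0.003], [0.003, -0.004, -1.0]]
contact_force: [-9.1, 2.0, 2.8]
finger_gap: 0.1
finger_force: 4.5
```

Call:
jog_arm --motion '[{"dx": 0, "dy": 0.02, "dz": 0, "roll": 0}, {"dx": 0, "dy": 0, "dz": 0, "roll": 0}]'

```text
time: 5.92
tool_pos: [576.8, -260.5, 172.9]
tcp_rot: [[-0.0, 1.0, -0.006], [1.0, 0.0, 0.003], [0.003, -0.006, -1.0]]
contact_force: [-14.1, 3.3, 5.1]
finger_gap: -0.1
finger_force: 6.7
```

The force jumped to 14 N with only 0.3 mm of motion, so the lever is at its stop. I hold 1.5 s there.

Call:
jog_arm --motion '[{"dx": 0, "dy": 0, "dz": 0, "roll": 0}, {"dx": 0, "dy": 0, "dz": 0, "roll": 0}, {"dx": 0, "dy": 0, "dz": 0, "roll": 0}, {"dx": 0, "dy": 0, "dz": 0, "roll": 0}, {"dx": 0, "dy": 0, "dz": 0, "roll": 0}, {"dx": 0, "dy": 0, "dz": 0, "roll": 0}, {"dx": 0, "dy": 0, "dz": 0, "roll": 0}, {"dx": 0, "dy": 0, "dz": 0, "roll": 0}, {"dx": 0, "dy": 0, "dz": 0, "roll": 0}, {"dx": 0, "dy": 0, "dz": 0, "roll": 0}, {"dx": 0, "dy": 0, "dz": 0, "roll": 0}, {"dx": 0, "dy": 0, "dz": 0, "roll": 0}]'

```text
time: 7.42
tool_pos: [576.8, -260.5, 172.9]
tcp_rot: [[-0.0, 1.0, -0.006], [1.0, 0.0, 0.003], [0.003, -0.006, -1.0]]
contact_force: [-12.4, 3.2, 5.3]
finger_gap: 0.0
finger_force: 6.7
```

```bash
python3 -c "
from ang import *
from rig import read_camera,status
ang(read_camera('scene'),'red',(145,150,200,192),1.199)
s=status.sense();print(s['tool_pos'],s['contact_force'])"
```

```text
red n 46 lever angle 0.317 mean [ 597.9 -223.9  179. ]
[ 576.74263243 -260.50127202  172.8996969 ] [-13.43615353   2.59971204   4.8096968 ]
```

Call:
jog_arm --motion '[{"dx": 0, "dy": -0.08, "dz": 0, "roll": 0}, {"dx": 0.01, "dy": -0.1, "dz": 0, "roll": 0}, {"dx": 0.01, "dy": -0.1, "dz": 0, "roll": 0}, {"dx": 0.01, "dy": -0.1, "dz": 0, "roll": 0}, {"dx": 0.01, "dy": -0.1, "dz": 0, "roll": 0}, {"dx": 0, "dy": -0.12, "dz": 0, "roll": 0}, {"dx": 0, "dy": -0.2, "dz": 0, "roll": 0}, {"dx": 0, "dy": -0.3, "dz": 0, "roll": 0}, {"dx": 0, "dy": 0, "dz": -0.3, "roll": 0}, {"dx": 0, "dy": 0, "dz": -0.5, "roll": 0}, {"dx": 0, "dy": 0, "dz": -0.5, "roll": 0}, {"dx": 0, "dy": 0, "dz": 0, "roll": 0}]'

```text
time: 8.98
tool_pos: [515.4, -260.8, 256.3]
tcp_rot: [[0.0, 1.0, 0.007], [1.0, -0.0, -0.005], [-0.005, 0.007, -1.0]]
contact_force: [0.2, -0.6, -0.0]
finger_gap: 0.1
finger_force: 0.0
```

```bash
python3 -c "
from ang import *
from rig import read_camera,status
ang(read_camera('scene'),'red',(145,150,200,192),1.199)
s=status.sense();print(s['time'],s['tool_pos'],s['contact_force'])"
```

```text
red n 65 lever angle 0.002 mean [ 574.8 -236.4  179. ]
9.025 [ 514.48192255 -260.08900211  254.01509229] [-0.43132532  0.12859612 -0.04369674]
```

```bash
python3 -c "
from h import *
c=load('scene')
print(cast(c,[[348,189],[337,218],[391,237],[400,190]],14.).round(0),cast(c,[[369,158],[400,178],[355,175]],179.).round(0), cast(c,[[280,220]],3.).round())"
```

```text
[[193. 205.  14.]
 [313. 236.  14.]
 [269. 409.  14.]
 [ 91. 347.  14.]] [[165. 234. 179.]
 [176. 346. 179.]
 [247. 233. 179.]] [[426.  89.   3.]]
```

Call:
jog_arm --motion '[{"dx": 0.3, "dy": -0.1, "dz": 0, "roll": 0}, {"dx": 0.7, "dy": -0.1, "dz": 0, "roll": 0}, {"dx": 0.7, "dy": -0.1, "dz": 0, "roll": 0}, {"dx": 0.7, "dy": -0.1, "dz": 0, "roll": 0}, {"dx": 0.7, "dy": -0.1, "dz": 0, "roll": 0}, {"dx": 0.7, "dy": -0.05, "dz": 0, "roll": 0}, {"dx": 0.7, "dy": 0, "dz": 0, "roll": 0}, {"dx": 0.7, "dy": 0, "dz": 0, "roll": 0}, {"dx": 0.7, "dy": 0, "dz": 0, "roll": 0}, {"dx": 0.7, "dy": 0, "dz": 0, "roll": 0}, {"dx": 0.6, "dy": 0, "dz": 0, "roll": 0}, {"dx": 0.4, "dy": 0, "dz": 0, "roll": 0}, {"dx": 0.1, "dy": 0, "dz": 0, "roll": 0}, {"dx": 0, "dy": 0, "dz": 0, "roll": 0}, {"dx": 0, "dy": 0, "dz": 0, "roll": 0}]'

```text
time: 10.9
tool_pos: [480.0, 202.0, 251.2]
tcp_rot: [[0.001, 1.0, -0.001], [1.0, -0.001, -0.0], [-0.0, -0.001, -1.0]]
contact_force: [0.4, 0.4, 0.1]
finger_gap: -0.2
finger_force: 0.0
```

Call:
jog_arm --motion '[{"dx": 0, "dy": 0, "dz": 0.3, "roll": 0}, {"dx": 0, "dy": 0, "dz": 0.5, "roll": 0}, {"dx": 0, "dy": 0, "dz": 0.35, "roll": 0}, {"dx": 0, "dy": 0, "dz": 0.15, "roll": 0}, {"dx": 0, "dy": 0.15, "dz": 0, "roll": 0}, {"dx": 0, "dy": 0.15, "dz": 0, "roll": 0}, {"dx": 0, "dy": 0.1, "dz": 0, "roll": 0}, {"dx": 0, "dy": 0, "dz": 0, "roll": 0}, {"dx": 0, "dy": 0, "dz": 0, "roll": 0}]'

```text
time: 12.02
tool_pos: [504.1, 202.9, 173.6]
tcp_rot: [[-0.0, 1.0, -0.0], [1.0, 0.0, 0.0], [0.0, -0.0, -1.0]]
contact_force: [0.3, -0.6, -0.2]
finger_gap: 0.3
finger_force: 0.0
```

Call:
jog_arm --motion '[{"dx": 0, "dy": 0.05, "dz": 0, "roll": 0}, {"dx": 0, "dy": 0.05, "dz": 0, "roll": 0}, {"dx": 0, "dy": 0.05, "dz": 0, "roll": 0}, {"dx": 0, "dy": 0, "dz": 0, "roll": 0}]'

```text
time: 12.52
tool_pos: [512.8, 202.7, 173.3]
tcp_rot: [[0.0, 1.0, -0.002], [1.0, -0.0, -0.0], [-0.0, -0.002, -1.0]]
contact_force: [-4.3, -1.1, 1.8]
finger_gap: 0.1
finger_force: 1.7
```

Call:
jog_arm --motion '[{"dx": 0, "dy": 0.05, "dz": 0, "roll": 0}, {"dx": 0, "dy": 0.05, "dz": 0, "roll": 0}, {"dx": 0, "dy": 0, "dz": 0, "roll": 0}]'

```text
time: 12.9
tool_pos: [518.5, 202.4, 173.0]
tcp_rot: [[0.0, 1.0, -0.002], [1.0, -0.0, -0.001], [-0.001, -0.002, -1.0]]
contact_force: [-4.7, -2.0, 1.9]
finger_gap: -0.3
finger_force: 2.3
```

Call:
jog_arm --motion '[{"dx": -0.01, "dy": 0.05, "dz": 0, "roll": 0}, {"dx": -0.01, "dy": 0.05, "dz": 0, "roll": 0}, {"dx": -0.01, "dy": 0.05, "dz": 0, "roll": 0}, {"dx": 0, "dy": 0, "dz": 0, "roll": 0}]'

```text
time: 13.4
tool_pos: [527.3, 201.0, 172.9]
tcp_rot: [[-0.0, 1.0, -0.003], [1.0, 0.0, -0.0], [-0.0, -0.003, -1.0]]
contact_force: [-6.6, -0.9, 1.9]
finger_gap: 0.0
finger_force: 3.0
```

Call:
jog_arm --motion '[{"dx": 0, "dy": 0.04, "dz": 0, "roll": 0}, {"dx": 0, "dy": 0, "dz": 0, "roll": 0}]'

```text
time: 13.65
tool_pos: [529.5, 200.8, 173.0]
tcp_rot: [[-0.0, 1.0, -0.003], [1.0, 0.0, -0.001], [-0.001, -0.003, -1.0]]
contact_force: [-6.7, -1.8, 2.5]
finger_gap: 0.1
finger_force: 3.4
```

Call:
jog_arm --motion '[{"dx": 0, "dy": 0.03, "dz": 0, "roll": 0}, {"dx": 0, "dy": 0, "dz": 0, "roll": 0}]'

```text
time: 13.9
tool_pos: [531.2, 200.7, 173.0]
tcp_rot: [[-0.0, 1.0, -0.003], [1.0, 0.0, -0.001], [-0.001, -0.003, -1.0]]
contact_force: [-6.5, -1.7, 3.2]
finger_gap: 0.2
finger_force: 3.7
```

Call:
jog_arm --motion '[{"dx": 0, "dy": 0.02, "dz": 0, "roll": 0}, {"dx": 0, "dy": 0, "dz": 0, "roll": 0}]'

```text
time: 14.15
tool_pos: [532.2, 200.6, 173.0]
tcp_rot: [[-0.0, 1.0, -0.004], [1.0, 0.0, -0.001], [-0.001, -0.004, -1.0]]
contact_force: [-7.8, -2.7, 2.8]
finger_gap: -0.1
finger_force: 4.0
```

Call:
jog_arm --motion '[{"dx": 0, "dy": 0.02, "dz": 0, "roll": 0}, {"dx": 0, "dy": 0, "dz": 0, "roll": 0}]'

```text
time: 14.4
tool_pos: [533.2, 200.6, 173.0]
tcp_rot: [[-0.0, 1.0, -0.004], [1.0, 0.0, -0.001], [-0.001, -0.004, -1.0]]
contact_force: [-9.1, -2.3, 3.8]
finger_gap: -0.4
finger_force: 4.4
```

Call:
jog_arm --motion '[{"dx": 0, "dy": 0.02, "dz": 0, "roll": 0}, {"dx": 0, "dy": 0, "dz": 0, "roll": 0}]'

```text
time: 14.65
tool_pos: [533.4, 200.6, 172.9]
tcp_rot: [[-0.0, 1.0, -0.007], [1.0, 0.0, -0.002], [-0.002, -0.007, -1.0]]
contact_force: [-13.7, -3.3, 8.0]
finger_gap: -0.2
finger_force: 6.7
```

```bash
python3 -c "
from ang import *
from rig import read_camera,status
c=read_camera('scene');d=read_camera('side')
ang(c,'blue',(255,220,325,275),1.376)
s=status.sense();print(s['tool_pos'],s['contact_force'])
cv2.imwrite('pics/c.png',np.hstack([cv2.resize(i[:,:,::-1],(400,400),interpolation=cv2.INTER_CUBIC) for i in (c['frame'][210:300,250:340],d['frame'][120:200,230:310])]))"
```

```text
blue n 58 lever angle 0.209 mean [552.6 243.6 179. ]
[533.4103202  200.57053449 172.88752622] [-13.43784846  -3.80844218   7.2183395 ]
```

View pics/c.png

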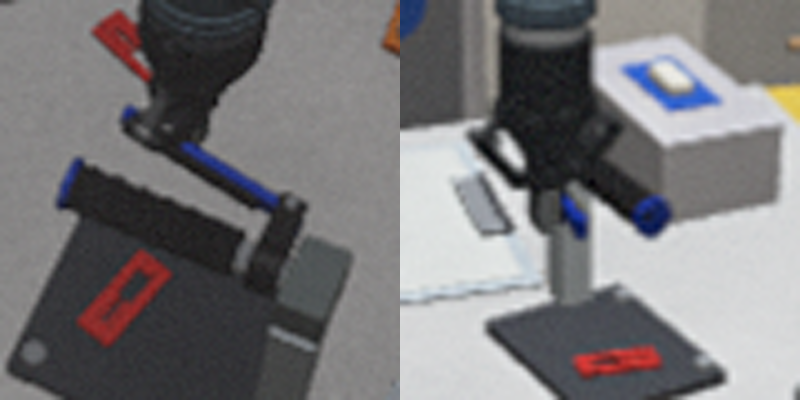

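The left crop shows the finger in front of the blue blade, tip visible at (130,115), with a clear gap to the grip. The force jumped to 13.7 N with only 0.2 mm of motion, so this lever is at its stop too. I hold and hand in.

Call:
jog_arm --motion '[{"dx": 0, "dy": 0, "dz": 0, "roll": 0}, {"dx": 0, "dy": 0, "dz": 0, "roll": 0}, {"dx": 0, "dy": 0, "dz": 0, "roll": 0}, {"dx": 0, "dy": 0, "dz": 0, "roll": 0}, {"dx": 0, "dy": 0, "dz": 0, "roll": 0}, {"dx": 0, "dy": 0, "dz": 0, "roll": 0}, {"dx": 0, "dy": 0, "dz": 0, "roll": 0}, {"dx": 0, "dy": 0, "dz": 0, "roll": 0}, {"dx": 0, "dy": 0, "dz": 0, "roll": 0}, {"dx": 0, "dy": 0, "dz": 0, "roll": 0}]'

```text
time: 16.0
tool_pos: [533.4, 200.6, 172.9]
tcp_rot: [[-0.001, 1.0, -0.006], [1.0, 0.001, -0.002], [-0.002, -0.006, -1.0]]
contact_force: [-13.8, -3.4, 7.9]
finger_gap: -0.1
finger_force: 6.6
```

```bash
python3 -c "
from rig import order,status
s=status.sense();print(s['time'],s['tool_pos'],s['contact_force'])
print(order.finish_job())"
```

```text
16.0 [533.42680259 200.56175973 172.9103505 ] [-13.83017798  -3.3692018    7.86856257]
the job is handed in; nothing more can be done
None
```

The red lever was pushed to its stop, held about 1.5 s and sprang fully back; the blue lever is now held at its stop at about 14 N, and the job is handed in at 16 s (no verdict was shown).

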